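Lock the shear blank in the filing jig

ROBOT

A 6-joint arm with a two-finger parallel gripper is mounted at the origin on the work surface; the furniture and walls round the work are solid. World frame = base frame: x ahead of the robot, y to its left, z up, the work surface at z = 0. Lengths are in m, angles in rad, forces in N, time in s.
With the tool pointing down it reaches from about 0.35 to 0.925 m from the base axis. Payload 6.4 kg.
Tool frame: the origin (TCP) lies where the fingers leave the gripper's body, on its centre line; the fingertips stand 73 mm ahead of it and the grasp point (between the pads) lies 54 mm ahead of it (r.tip_extent is the distance from the TCP to the fingertips, in m); z points along the fingers, y is the direction in which the jaws open and shut (so a half turn about z gives the same grasp; the last joint's range is limited). The gripper opens to 85 mm and grips with 20 to 120 N. Pads are 22 mm wide; open, the fingers measure 114 mm over their backs; the gripper's body (76 mm by 85 mm) begins 54 mm behind the grasp point. The pads swing forward as they close: fully open they stand 13 mm farther back than shut.
Start: joints at [-1.333, 0.245, 1.558, -0, 1.339, -0.174], TCP at [0.26, -0.596, 0.304] pointing down, gripper open.
Joint ranges: [-3.13, 3.13], [-1.02, 2.26], [0.13, 2.54], [-0.95, 4.09], [0.21, 2.88], [-2.74, 2.74]. Speed limits (rad/s): [2.57, 2.57, 3.14, 3.14, 3.14, 3.14].

INTERFACE

Orientations are given as a rotation vector (axis times angle).
In Python, from cell import r, snapshot, camera_params, job_done gives the robot as it stands.
- The arm moves only by the tool send_rows, never from a script. Its argument "steps" is a list of rows, each a list of 3 entries, a list of its own where there are three numbers: the closure, from 0 (fully open) to 1 (shut), then the shift along the tool's x, y, z in cm, then the turn about the tool's z in degrees. In form: [[hand, [tx, ty, tz], spin], ...]. A call has 1 to 8 rows; each row is the pose to reach, as a shift and turn from the pose commanded when the call began, along the tool's axes at that moment; what a row does not reach only later rows make up. A row lasts 1/12 s, in which the tool goes at most 41.7 mm and 7.16 degrees, less where a joint would pass 70% of its speed; a pose out of reach is approached as far as the arm can. A call with a gripper value outside its range is refused whole. The fingers move at their own pace and stop on an object; "newtons" is the grip in N (left out, the last holds). Time passes only in rows, so rows that repeat a pose let the fingers close. It gives the time, the measured TCP pose, the force and the opening at its end, in the units of the state.
- r.read_state(): the state, without advancing time (a new reading comes with each control period).
- snapshot(name): name is "scene" or "top" or "wrist"; returns the picture (384x512x3 uint8, red, green, blue); there is no depth.
- camera_params(name): a dict with "fx", "fy", "cx", "cy" (pixels), "k1" (the pictures are not rectified: a ray, as slopes to the right and down, at radius r is drawn at 1 + k1 r^2 times it, then the intrinsics apply), "origin" and "attitude" of the camera in the world; the wrist camera has in their place "hand_eye" (4x4, takes a point from camera to tool coordinates, whose origin is the TCP and whose axes are the flange's). Camera axes: x right, y up, looking along -z (the intrinsics and any distortion apply to the point x, -y, -z); pixel columns grow to the right and rows downward; lengths in m; the calibration is good to about 2 mm. A picture is of the moment at which its call begins: read the wrist's pose just before it. camera_params takes no time and is no camera call.
- job_done(): hands the job in, once; it reports no verdict.
The state is a dict: "time": time; "qpos": joint angles; "qd": joint speeds; "joint_efforts": joint torques, N m; "eef_pos": TCP position; "tcp_rot": TCP orientation; "wrist_force": force on the tool from outside, world axes, zero at the start; "wrist_torque": the same for the moment, N m; "gripper_width": finger opening in m.
Only numpy, scipy, OpenCV 4.12 (cv2) and the standard library are available. Lean on these libraries where they do the work, as an engineer would, in place of code of your own. Each camera call takes 0.05 s, during which the arm holds its last target.

TASK

Two identical filing jigs with cam clamps stand open on the bench; a forged shear blank lies in one of them. Lock that blank: flip that jig's upright clamp lever over its high point until it snaps down fully closed. Leave the lever of the empty jig open and the blank where it lies.

Things in the scene. Friction and masses are not known exactly. Their poses are not given: they have to be found in the camera images.
- filing_jig: jig with the blank: wooden base 120 x 72 x 14 mm fixed to the bench, dark steel bridge (36 mm along x, 106 mm high) at mid-length. Origin: centre of the underside, on the bench. x: the 120 mm side, the way the lever falls to close; z up. Lever axle: along y through (0, 0, 96 mm). Lever: steel bar to 105 mm from the axle, its outer 45 mm a black grip 20 wide, 13 mm thick, on the bar's line.
- clamp_lever (a joint): loaded jig's lever angle: 0 = open (upright, leaning back 0.13 rad to the jig's -x), 1.70 = closed (level, pointing to +x); elevation above level = 1.70 - value. A spring resists with up to 0.4 N m (5 N at the grip), easing to the high point at 1.35: let go earlier it springs back, beyond it it snaps to 1.70 by itself. Starts at 0.
- spare_lever (a joint): the same angle for the empty jig, which is identical, stands 0.24 to 0.36 m to the loaded one's left or right (world y), turned within 0.6 rad of it; must stay open (starts at 0)
- shear_blank: forged steel shear half, 193 x 30 x 8 mm, loose, lying on the base between the loaded jig's guide strips under the clamp foot, along the jig's x and sticking out at both ends (ring end toward +x). Origin: about the middle of its underside, 14 mm above the bench; its y axis points along it to the ring.

How it is judged:
At the end, for the whole second after the job is handed in: The loaded jig's lever is closed (beyond 1.6 rad of 1.70), the empty jig's lever is still open (below 0.5 rad), and the blank lies within 15 mm of where it was (value of joint clamp_lever above 1.6 rad and value of joint spare_lever below 0.5 rad and distance of shear_blank from where it was at the start of the episode below 0.015 m); the robot touches nothing.
It fails at once if the empty jig's lever is pushed toward closing (beyond 0.7 rad) (value of joint spare_lever above 0.7 rad).
It also fails if it takes over 34 s, if anything falls off the work surface, if the arm or the gripper's body presses on something with over 40 N, if the wrist force passes 120 N, or if a joint passes its speed limit or range.

## Working session

There is one attempt and no reset: what is moved stays moved. The work goes in short steps, Python scripts to look and compute and a tool call to move; the robot and the scene stay as the last step left them, time stands still between calls to the robot, and variables do not carry over. Pictures are saved under pics/ and viewed, and the job is handed in when it is done.

Besides the shell and the picture viewer there is one more tool, called after ">>>" by a JSON object that holds its "name" and its "arguments". send_rows: Moves the arm, as the interface text tells. Its arguments: {"type":"object","properties":{"steps":{"type":"array"},"newtons":{"type":"number"}},"required":["steps"]}

```bash
mkdir -p pics; ls; python3 - <<'E'
from cell import r, snapshot, camera_params
import cv2
print(r.read_state())
for n in ("scene","top"):
    print(n,camera_params(n))
    im=snapshot(n); cv2.imwrite(f"pics/{n}0.png",im[:,:,::-1])
print(camera_params("wrist"))
E
```

```text
pics
{'time': 0.0, 'qpos': array([-1.33310170e+00,  2.45864437e-01,  1.55904822e+00, -1.77157651e-05,
        1.33868432e+00, -1.74097572e-01]), 'qd': array([ 0.00047314, -0.00060386,  0.00086896, -0.0004616 ,  0.00145537,
        0.00018916]), 'joint_efforts': array([-1.71680553e-03, -4.29506993e+01, -3.26129615e+01, -1.97050713e-04,
        5.23243798e-03, -1.42586742e-06]), 'eef_pos': array([ 0.26006566, -0.59523919,  0.30272957]), 'tcp_rot': array([-3.07327470e+00, -6.41877903e-01,  1.27077742e-04]), 'wrist_force': array([0.57638619, 0.38421705, 0.58997733]), 'wrist_torque': array([ 0.02321495,  0.00471131, -0.00172082]), 'gripper_width': 0.08535284164670728}
scene {'fx': 455.7828013950978, 'fy': 455.7828013950978, 'cx': 248.15975586969608, 'cy': 186.26424289521253, 'k1': -0.044076988514550115, 'origin': array([0.03271874, 0.62048742, 0.58938502]), 'attitude': array([ 0.38448864, -1.21841666, -2.25817923])}
top {'fx': 456.61431008558856, 'fy': 456.61431008558856, 'cx': 255.49388148195504, 'cy': 195.74162477983458, 'k1': -0.07480655768972679, 'origin': array([ 0.40223043, -0.00163337,  0.91472516]), 'attitude': array([ 0.09368544, -0.05839889, -1.55033716])}
{'fx': 323.646419669336, 'fy': 323.646419669336, 'cx': 256.19002291785034, 'cy': 188.22749643078888, 'k1': -0.0011641615899173985, 'hand_eye': array([[ 1.63209128e-04,  9.60830591e-01,  2.77136337e-01,
         7.03420628e-02],
       [ 9.99999448e-01, -4.44500517e-04,  9.52169103e-04,
        -1.94921476e-04],
       [ 1.03806045e-03,  2.77136028e-01, -9.60830133e-01,
        -6.89524936e-02],
       [ 0.00000000e+00,  0.00000000e+00,  0.00000000e+00,
         1.00000000e+00]])}
```

View pics/scene0.png

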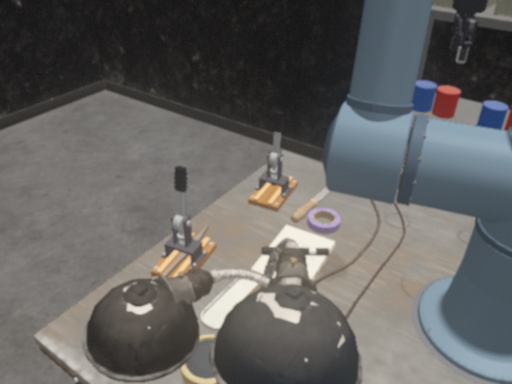

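View pics/top0.png

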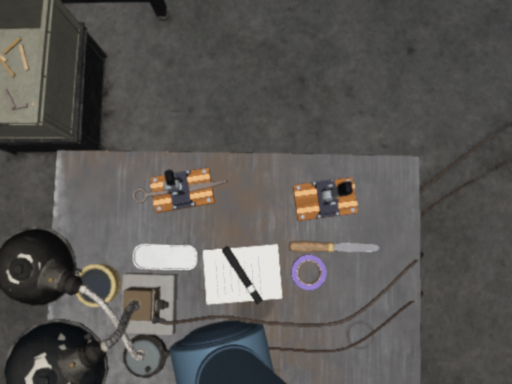

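Top view: loaded jig is the left one around (182,190), with its ring at (140,195). The empty jig is around (325,198). I'll zoom in to measure.

```bash
cat > h.py <<'E'
import numpy as np, cv2
from scipy.spatial.transform import Rotation as R
from cell import r, camera_params
def ray(n,uv):
    p=camera_params(n)
    K=np.array([[p['fx'],0,p['cx']],[0,p['fy'],p['cy']],[0,0,1]])
    d=cv2.undistortPoints(np.array([[uv]],float),K,np.array([p['k1'],0,0,0]))[0,0]
    v=np.array([d[0],-d[1],-1.])
    if 'hand_eye' in p:
        s=r.read_state();T=np.eye(4);T[:3,:3]=R.from_rotvec(s['tcp_rot']).as_matrix();T[:3,3]=s['eef_pos']
        M=T@p['hand_eye'];return M[:3,3],M[:3,:3]@v
    return p['origin'],R.from_rotvec(p['attitude']).as_matrix()@v
def plane(n,uv,z):
    o,d=ray(n,uv);return o+d*(z-o[2])/d[2]
def tri(a,ua,b,ub):
    o,d=ray(a,ua);p,e=ray(b,ub)
    A=np.stack([d,-e],1);t=np.linalg.lstsq(A,p-o,rcond=None)[0]
    x,y=o+t[0]*d,p+t[1]*e
    return (x+y)/2,np.linalg.norm(x-y)
E
python3 - <<'E'
import cv2
from h import *
t=cv2.imread("pics/top0.png");s=cv2.imread("pics/scene0.png")
a=cv2.resize(t[155:235,125:235],None,fx=7,fy=7,interpolation=cv2.INTER_CUBIC)
cv2.imwrite("pics/t_l.png",a)
cv2.imwrite("pics/t_r.png",cv2.resize(t[160:235,280:370],None,fx=7,fy=7,interpolation=cv2.INTER_CUBIC))
cv2.imwrite("pics/s_l.png",cv2.resize(s[120:290,100:310],None,fx=3.5,fy=3.5,interpolation=cv2.INTER_CUBIC))
hsv=cv2.cvtColor(t,cv2.COLOR_BGR2HSV)
m=cv2.inRange(hsv,(5,120,100),(25,255,255))
for x0,x1 in((140,225),(285,365)):
    k=np.zeros_like(m);k[150:230,x0:x1]=m[150:230,x0:x1]
    pts=cv2.findNonZero(k);rc=cv2.minAreaRect(pts);b=cv2.boxPoints(rc)
    P=np.array([plane("top",q,.014) for q in b]);print(rc);print(P.round(4),P.mean(0).round(4),np.linalg.norm(P-np.roll(P,1,0),axis=1).round(4))
E
```

```text
((181.9487762451172, 189.68399047851562), (36.01601028442383, 59.70654296875), 80.78897094726562)
[[0.5244 0.2331 0.014 ]
 [0.5456 0.1147 0.014 ]
 [0.4745 0.101  0.014 ]
 [0.4532 0.2184 0.014 ]] [0.4994 0.1668 0.014 ] [0.0727 0.1203 0.0724 0.1193]
((324.75457763671875, 198.53347778320312), (35.85003662109375, 60.08034133911133), 82.23483276367188)
[[ 0.5128 -0.0536  0.014 ]
 [ 0.5312 -0.1718  0.014 ]
 [ 0.4607 -0.1813  0.014 ]
 [ 0.4425 -0.064   0.014 ]] [ 0.4868 -0.1177  0.014 ] [0.0711 0.1196 0.0712 0.1187]
```

View pics/t_l.png

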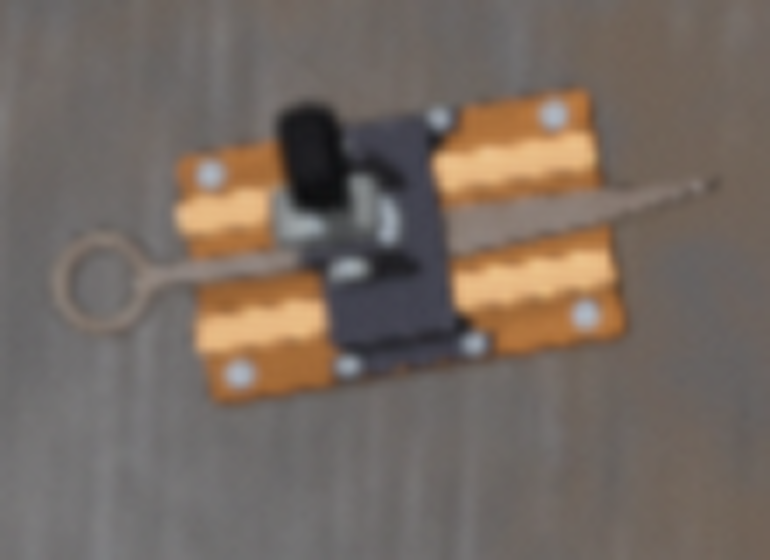

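View pics/t_r.png

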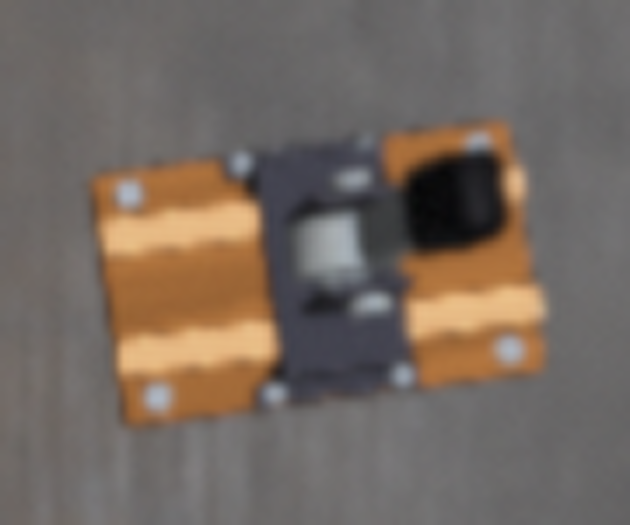

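View pics/s_l.png

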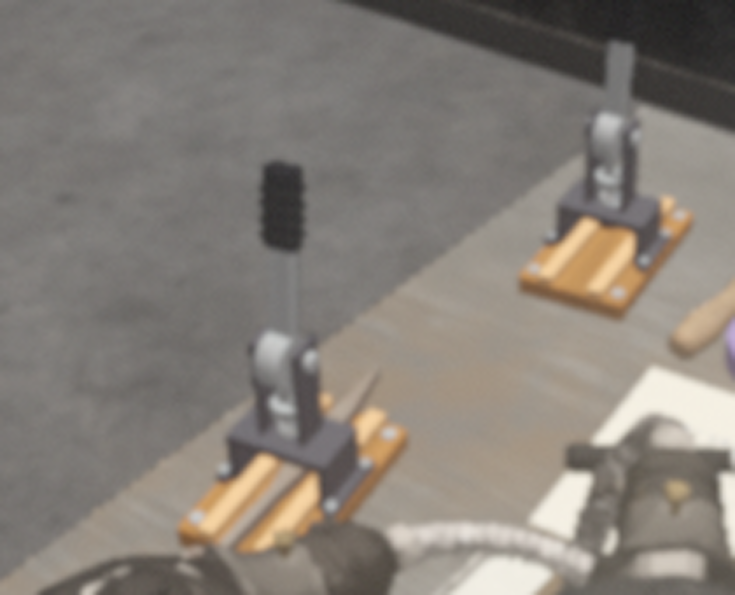

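```bash
python3 - <<'E'
from h import *
print(r.tip_extent)
for n,a,b in [("dome1 ctr",(40,265),(145,325)),("dome2",(55,350),(290,345)),("dome1 joint",(73,283),(180,290)),("dome2 joint",(100,345),(292,265)),
 ("axle L",(180.5,186),(180,221)),("tip L",(169,171.5),(180,167)),("axle R",(330,193),(274,157)),("tip R",(347,186),(277,132))]:
    p,e=tri("top",a,"scene",b);print(n,p.round(4),round(e,4))
c=np.array([.4994,.1668]);u=np.array([-.0207,.1185]);u/=np.linalg.norm(u)
print("pred tip",c-u*.0136,"yaw",np.arctan2(u[1],u[0]))
M=R.from_rotvec(r.read_state()['tcp_rot']).as_matrix();print(M.round(3))
E
```

```text
0.0726
dome1 ctr [0.351  0.3893 0.137 ] 0.0019
dome2 [0.1974 0.3353 0.1623] 0.0343
dome1 joint [0.3324 0.3275 0.156 ] 0.0237
dome2 joint [0.2308 0.252  0.2   ] 0.0055
axle L [0.5028 0.1597 0.0856] 0.0112
tip L [0.5071 0.1535 0.1956] 0.0037
axle R [ 0.4885 -0.1168  0.096 ] 0.0015
tip R [ 0.4962 -0.1383  0.1456] 0.0004
pred tip [0.50174026 0.15340287] yaw 1.743734924534933
[[ 0.916  0.4   -0.   ]
 [ 0.4   -0.916  0.002]
 [ 0.    -0.002 -1.   ]]
```

>>> {"name": "send_rows", "arguments": {"steps": [[0.5,[2.5,-2.7,-3.5],5],[1,[5,-5.4,-3.7],10],[1,[7.7,-8.2,-3.7],13.7],[1,[10.4,-11,-3.7],13.7],[1,[13.1,-13.9,-3.7],13.7],[1,[15.8,-16.8,-3.7],13.7],[1,[18.5,-19.6,-3.7],13.7],[1,[20,-21.2,-3.7],13.7]], "newtons": 60}}

```text
time: 0.77
eef_pos: [0.3592, -0.318, 0.3404]
tcp_rot: [-3.128, -0.274, -0.0]
wrist_force: [0.3, -0.8, 0.9]
gripper_width: -0.0002
```

```bash
cat > w.py <<'E'
from h import *
import sys
s=r.read_state();M=R.from_rotvec(s['tcp_rot']).as_matrix()
c=np.array([.4994,.1668]);u=np.array([-.0207,.1185]);u/=np.linalg.norm(u)
p=s['eef_pos'];d=p[:2]-c
print("t",s['time'],"pos",p.round(4),"jx",(d@u).round(4),"jy",(d@[-u[1],u[0]]).round(4),"F",s['wrist_force'].round(1),"w",s['gripper_width'])
print(M.round(3), "x yaw err deg",np.degrees(np.arctan2(M[1,0],M[0,0])-np.arctan2(u[1],u[0])+np.pi/2))
if len(sys.argv)>1:
    jx,z=map(float,sys.argv[1:3]);t=np.r_[c+u*jx,z];print("shift cm",(M.T@(t-p)*100).round(2))
E
python3 w.py -.065 .34
```

```text
t 0.7667 pos [ 0.3592 -0.318   0.3404] jx -0.4534 jy 0.2215 F [ 0.3 -0.8  0.9] w -0.00017449503638768978
[[ 0.985  0.174 -0.   ]
 [ 0.174 -0.985  0.001]
 [ 0.    -0.001 -1.   ]] x yaw err deg 0.10183158507419839
shift cm [ 22.22 -38.8    0.09]
```

>>> {"name": "send_rows", "arguments": {"steps": [[1,[2,-3.5,0],0],[1,[4,-7,0],0],[1,[6,-10.5,0],0],[1,[8,-14,0],0],[1,[10,-17.5,0],0],[1,[12,-21,0],0],[1,[14,-24.5,0],0],[1,[16,-28,0],0]]}}

```text
time: 1.43
eef_pos: [0.4681, -0.0159, 0.3407]
tcp_rot: [3.13, 0.271, 0.0]
wrist_force: [0.7, -0.7, -0.5]
gripper_width: -0.0002
```

>>> {"name": "send_rows", "arguments": {"steps": [[1,[2,-3.5,0],0],[1,[4,-7,0],0],[1,[6,-10,0],0],[1,[6.2,-10.8,0],0],[1,[6.2,-10.8,0],0]]}}

```text
time: 1.85
eef_pos: [0.5105, 0.101, 0.3402]
tcp_rot: [-3.129, -0.277, 0.002]
wrist_force: [-0.5, -0.3, 0.4]
gripper_width: 0.0003
```

```bash
python3 w.py -.065 .245; python3 - <<'E'
from cell import snapshot
import cv2
for n in("top","scene","wrist"):
    cv2.imwrite(f"pics/{n}1.png",snapshot(n)[:,:,::-1])
E
```

```text
t 1.85 pos [0.5105 0.101  0.3402] jx -0.0667 jy 0.0004 F [-0.5 -0.3  0.4] w 0.0002657071921171587
[[ 0.984  0.176 -0.001]
 [ 0.176 -0.984  0.   ]
 [-0.001 -0.    -1.   ]] x yaw err deg 0.2134802012940812
shift cm [ 0.05 -0.16  9.52]
```

View pics/scene1.png

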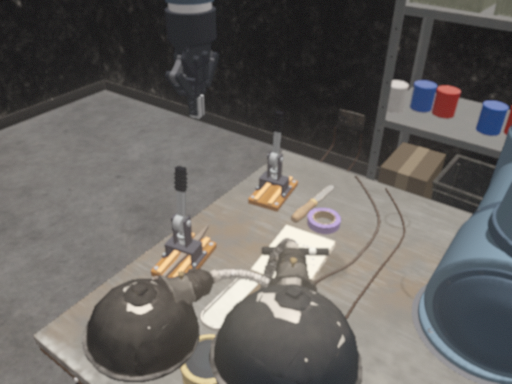

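View pics/wrist1.png

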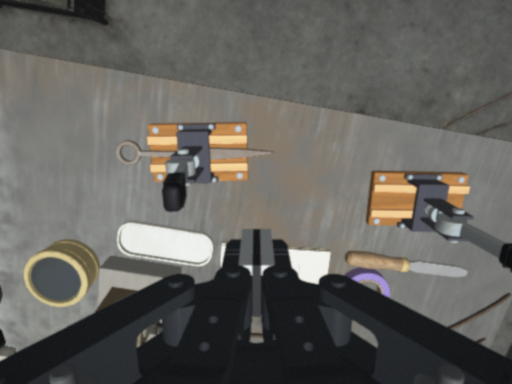

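Wrist view: loaded jig base spans (147..247, 122..183), with its grip tip at about (173,195). The fingers are at (256,235), on the lever's -x side. I'll cross-check the jig position from this view.

```bash
python3 - <<'E'
from h import *
t=cv2.imread("pics/wrist1.png")
m=cv2.inRange(cv2.cvtColor(t,cv2.COLOR_BGR2HSV),(5,120,80),(25,255,255))
k=np.zeros_like(m);k[110:190,140:255]=m[110:190,140:255]
b=cv2.boxPoints(cv2.minAreaRect(cv2.findNonZero(k)))
P=np.array([plane("wrist",q,.014) for q in b]);print(b,P.round(4),P.mean(0).round(4),np.linalg.norm(P-np.roll(P,1,0),axis=1).round(4))
print(tri("top",(169,172),"wrist",(174,200)), plane("wrist",(174,203),.195))
E
```

```text
[[147.93828  124.047844]
 [246.22676  122.51208 ]
 [247.1201   179.68561 ]
 [148.83162  181.22137 ]] [[0.5236 0.2331 0.014 ]
 [0.5456 0.1169 0.014 ]
 [0.4758 0.1042 0.014 ]
 [0.4525 0.2263 0.014 ]] [0.4994 0.1701 0.014 ] [0.0714 0.1183 0.071  0.1243]
(array([0.5057102 , 0.15162233, 0.21004327]), np.float64(0.00024231844928583466)) [0.49792442 0.15464501 0.195     ]
```

>>> {"name": "send_rows", "arguments": {"steps": [[1,[0,0,3.5],0],[1,[0,0,7],0],[1,[0,0,9.3],0],[1,[0,0,9.3],0],[1,[0,-1,9.3],0],[1,[0,-2,9.3],0],[1,[0,-2,9.3],0]]}}

```text
time: 2.58
eef_pos: [0.508, 0.1199, 0.2505]
tcp_rot: [-3.13, -0.272, -0.007]
wrist_force: [-0.3, 0.2, 0.8]
gripper_width: 0.0002
```

```bash
python3 w.py .0006 .2478; python3 - <<'E'
from cell import snapshot
import cv2
cv2.imwrite("pics/scene2.png",cv2.resize(snapshot("scene")[80:290,100:310,::-1],None,fx=2.8,fy=2.8))
E
```

```text
t 2.5833 pos [0.508  0.1199 0.2505] jx -0.0477 jy -0.0004 F [-0.3  0.2  0.8] w 0.00023223952310762403
[[ 0.985  0.173  0.004]
 [ 0.173 -0.985  0.001]
 [ 0.004  0.    -1.   ]] x yaw err deg 0.03497064444059915
shift cm [-0.04 -4.83  0.26]
```

View pics/scene2.png

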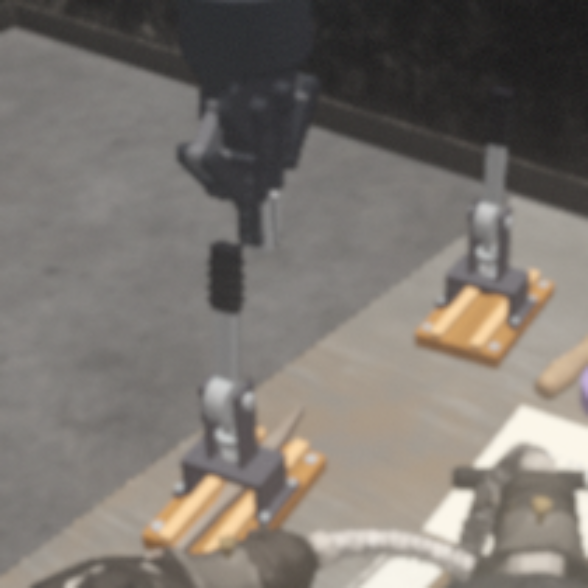

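The fingertips are behind the grip, level with its upper part. I'll start the arc slowly.

>>> {"name": "send_rows", "arguments": {"steps": [[1,[0,-1.3,0.3],0],[1,[0,-2.4,0.3],0],[1,[0,-3.6,0.3],0],[1,[0,-4.8,0.4],0],[1,[0,-5.4,0.5],0],[1,[0,-6,0.7],0],[1,[0,-6,0.7],0]]}}

```text
time: 3.22
eef_pos: [0.4972, 0.1788, 0.2415]
tcp_rot: [3.13, 0.273, 0.003]
wrist_force: [1.0, -3.3, 4.0]
gripper_width: 0.0
```

```bash
python3 w.py .0567 .206; python3 - <<'E'
from cell import snapshot
import cv2
cv2.imwrite("pics/scene3.png",cv2.resize(snapshot("scene")[80:290,100:310,::-1],None,fx=2.8,fy=2.8))
E
```

```text
t 3.2167 pos [0.4972 0.1788 0.2415] jx 0.0122 jy 0.0001 F [ 1.  -3.3  4. ] w 1.4395461175154804e-05
[[ 0.985  0.173  0.002]
 [ 0.173 -0.985  0.   ]
 [ 0.002  0.    -1.   ]] x yaw err deg 0.05917507729923791
shift cm [ 0.01 -4.45  3.54]
```

View pics/scene3.png

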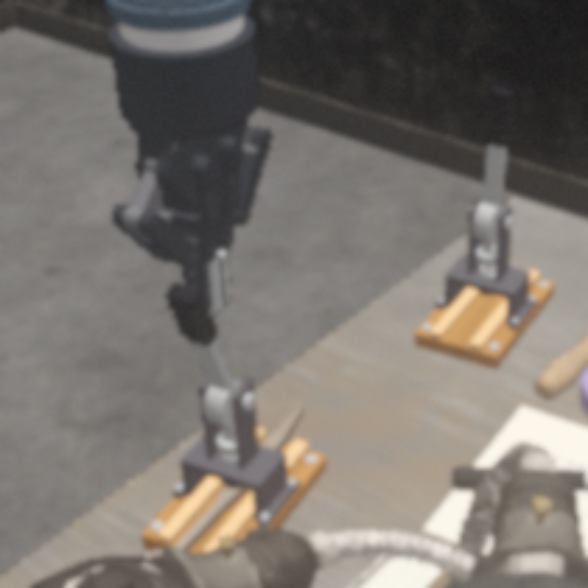

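The lever is following the finger with about 5 N. I'll continue through the high point.

>>> {"name": "send_rows", "arguments": {"steps": [[1,[0,-1.1,0.3],0],[1,[0,-2.1,0.9],0],[1,[0,-3.0,1.7],0],[1,[0,-3.8,2.6],0],[1,[0,-4.4,3.6],0],[1,[0,-4.9,4.7],0],[1,[0,-5.1,5.4],0],[1,[0,-5.1,5.4],0]]}}

```text
time: 3.93
eef_pos: [0.4864, 0.228, 0.1841]
tcp_rot: [3.13, 0.271, -0.009]
wrist_force: [0.6, -0.9, 0.2]
gripper_width: -0.0001
```

```bash
python3 w.py .0567 .206; python3 - <<'E'
from cell import snapshot
import cv2
cv2.imwrite("pics/scene4.png",cv2.resize(snapshot("scene")[80:290,100:310,::-1],None,fx=2.8,fy=2.8))
E
```

```text
t 3.9333 pos [0.4864 0.228  0.1841] jx 0.0626 jy 0.0023 F [ 0.6 -0.9  0.2] w -8.046713472580262e-05
[[ 0.985  0.172 -0.005]
 [ 0.172 -0.985 -0.001]
 [-0.005 -0.    -1.   ]] x yaw err deg -0.0029607649639841783
shift cm [ 0.22  0.59 -2.19]
```

View pics/scene4.png

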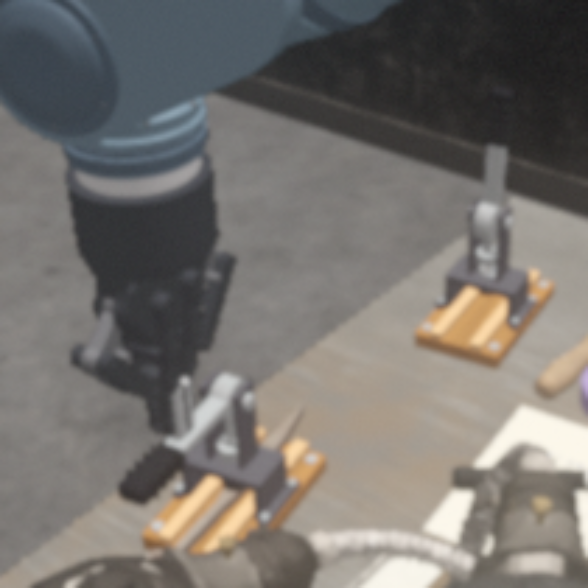

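The lever has snapped down and there's no contact force. I'll retract straight up, then away from the jig.

>>> {"name": "send_rows", "arguments": {"steps": [[1,[0,0,-2],0],[1,[0,0,-5],0],[1,[0,0,-9],0],[1,[0,0,-13],0],[1,[-2,2,-15],0],[1,[-5,5,-16],0],[1,[-8,8,-16],0],[1,[-8,8,-16],0]]}}

```text
time: 4.65
eef_pos: [0.4205, 0.1325, 0.3474]
tcp_rot: [3.129, 0.265, 0.001]
wrist_force: [-0.5, 0.2, 0.2]
gripper_width: 0.0
```

>>> {"name": "send_rows", "arguments": {"steps": [[1,[-2,3,0],0],[1,[-4,6,0],0],[1,[-6,9,0],0],[1,[-6,9,0],0],[1,[-6,9,0],0],[1,[-6,9,0],0]]}}

```text
time: 5.15
eef_pos: [0.3796, 0.0366, 0.3471]
tcp_rot: [-3.13, -0.27, -0.001]
wrist_force: [0.0, -0.4, -0.3]
gripper_width: -0.0003
```

```bash
python3 - <<'E'
from h import *
from cell import snapshot
t=snapshot("top")[:,:,::-1];s=snapshot("scene")[:,:,::-1]
a=cv2.resize(t[150:240,125:375],(750,270),interpolation=cv2.INTER_CUBIC)
o=cv2.imread("pics/top0.png");b=cv2.resize(o[150:240,125:375],(750,270),interpolation=cv2.INTER_CUBIC)
cv2.imwrite("pics/cmp5.png",np.vstack([b,a]));cv2.imwrite("pics/scene5.png",cv2.resize(s[80:290,100:310],None,fx=2.8,fy=2.8))
st=r.read_state();print(st['time'],st['eef_pos'],st['wrist_force'],st['qd'].round(3))
p,e=tri("top",(147,0),"scene",(0,0)) if 0 else (0,0)
E
```

```text
5.25 [0.37968841 0.03730953 0.34689999] [-0.28302187  0.36123793  0.03150379] [ 0.012  0.003 -0.002 -0.001  0.002 -0.002]
```

View pics/cmp5.png

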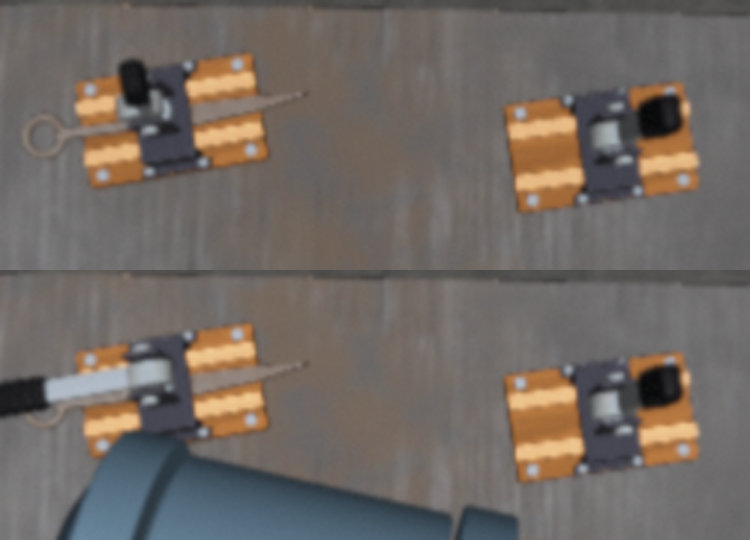

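View pics/scene5.png

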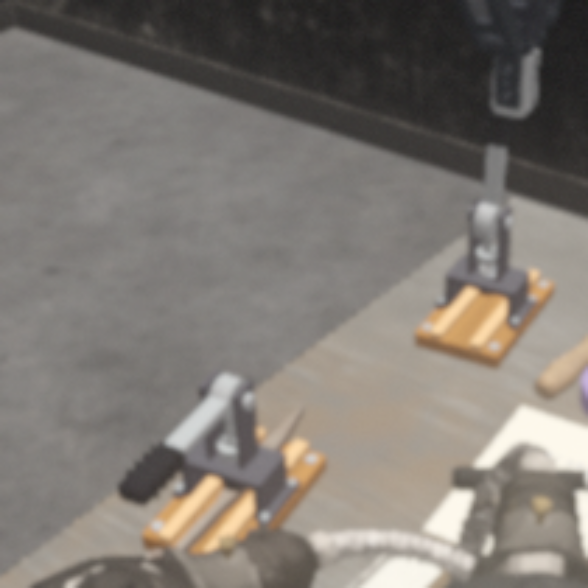

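Blank point is unchanged at (305,94) in both crops and the spare lever is unmoved. One check that the lever is level:

```bash
python3 - <<'E'
from h import *
from cell import snapshot
t=snapshot("top")[:,:,::-1];s=snapshot("scene")[:,:,::-1]
cv2.imwrite("pics/t6.png",np.hstack([cv2.resize(t[150:220,90:190],(500,350),interpolation=cv2.INTER_CUBIC),cv2.resize(s[210:265,135:190],(275,350),interpolation=cv2.INTER_CUBIC)[:,:275]]))
E
```

```text
(no output)
```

View pics/t6.png

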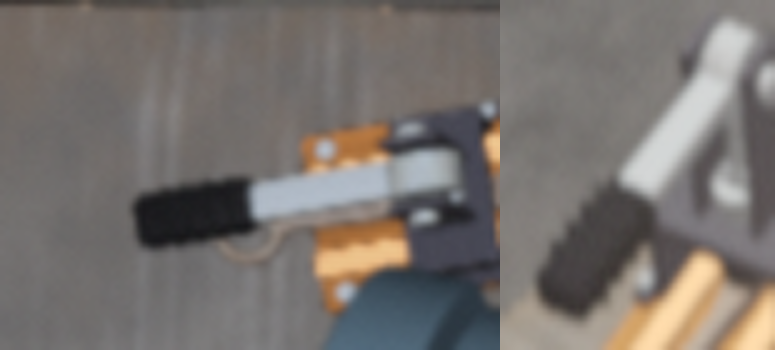

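```bash
python3 - <<'E'
from h import *
c=np.array([.4994,.1668]);u=np.array([-.172,.985])
for a,b in (((140,190),(162.4,240.2)),((117.6,194),(146,254))):
    p,e=tri("top",a,"scene",b);print(p.round(4),round(e,4),"jx",(p[:2]-c)@u)
print(r.read_state()['wrist_force'])
E
```

```text
[0.4877 0.2277 0.096 ] 0.002 jx 0.06204167672315999
[0.4807 0.2692 0.0987] 0.0013 jx 0.10411709448367376
[ 0.06945021 -0.43818931  0.41128699]
```

The grip is level: it measures z of about 0.096 to 0.099 m at 62 and 104 mm from the axle. The lever is fully closed, so I'm handing in.

```bash
python3 -c "
from cell import job_done
print(job_done())"
```

```text
the job is handed in; nothing more can be done
None
```

I closed the loaded jig's clamp lever and handed the job in at about 5.4 s. With the fingers shut, I pushed the grip along its arc from behind, past the high point, until the lever snapped down. I then lifted the arm clear.

**Last checks:**
- **Clamp lever:** triangulation from two cameras puts the grip level at 96–99 mm, 62–104 mm from the axle, so the lever is fully closed.
- **Blank:** its pointed end is at the same pixel in the top view as at the start. The arm and the closed lever hid much of the rest of it.
- **Empty jig:** its lever looks unchanged and still open in both views.
- **Contact:** the wrist force readings after moves peaked at about 5 N, during the push. At hand-in the arm was clear of everything and the reading was about 0.6 N, which is noise.

**Disagreements:** the top and wrist cameras placed the jig about 3 mm apart, which is within calibration error. My first triangulation of the axle, from hand-picked pixels, was off by about 1 cm. I used the base outline for the axle position instead.

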